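Put the T-track stop away in the drawer

TASK

First pull the drawer of the small grey cabinet well open (over 10 cm). Then slide the length stop along the T-track to the track's open end, where the lips are cut away, lift it off there, and set it down (do not drop it) standing upright on its foot inside the drawer. Finally push the drawer fully home, leaving everything else on the bench where it is.

Things in the scene. Friction and masses are not known exactly. Their poses are not given: they have to be found in the camera images.
- track: fixed aluminium T-track on the bench, 40 mm wide (y), 20 mm tall (z), along its own x from -180 mm (black end cap, 24 mm tall) to +160 mm (open end). Origin on its centre line at bench level. Slot floor at z 6 mm, cavity 28 mm wide up to z 14 mm; lips at z 14 to 20 mm leave a 14 mm slot. Lips cut away from x = +90 mm to the open end; side walls there are 14 mm tall
- track_exit (a point): point on the slot floor at the track's x = +125 mm, in the lip-free part (frame as the track's, +x towards the open end). A stop whose 40 mm foot is centred here is clear of the lips by 15 mm, still rests wholly on the floor and comes straight up. Stops centred before x = +110 mm are still held by the lips
- stop_center (a point): centre of the head of the loose length stop (about 160 g), captive in the track; 37 mm above the underside of its foot, so 43 mm above the bench in the track. Head aluminium, 30 mm (x) x 24 mm (y) x 38 mm tall, with a black knob 18 mm across, 7 mm tall on top. Grip it on the two x faces, 30 mm apart. Its x lies along the track's x; it slides with light friction
- stop_foot (a point): middle of the underside of the same stop. Steel foot 40 mm (x) x 24 mm (y) x 6 mm, under the lips with 2 mm play; above it a neck 30 x 10 x 12 mm through the slot, then the head, whose underside is 4 mm above the lips. A stubby finger 12 mm wide (x), 10 mm tall sticks out 22 mm from the head's +y side, 21 to 31 mm above this point. 63 mm tall in all
- cabinet_front (a point): middle of the top front edge of the fixed small grey steel cabinet with one drawer, 240 mm deep (x), 200 mm wide (y), 110 mm tall (this point is 110 mm above the bench, where the opening begins). The drawer comes out along -x. With the drawer shut, things up to 89 mm tall fit on the drawer's floor under the cabinet top. A fixed latched case, 92 mm tall, stands on its far right side (-y)
- drawer (a joint): how far the drawer is drawn out, m: 0 shut, 0.17 fully out; it slides stiffly (about 2 N plus drag) and stays where left; may start slightly open
- drawer_pull (a point): middle of the fixed aluminium bar pull on the drawer front: round bar 10 mm thick, 120 mm long along y, ends joined to the front, axis 40 mm before the front (35 mm free gap), 80 mm above the bench; moves with the drawer. Axes as the cabinet's. The drawer front is 12 mm thick, its top edge 105 mm above the bench
- drawer_floor (a point): middle of the drawer's inner floor surface, 13 mm above the bench; moves with the drawer; axes as the cabinet's. Empty inside, x -108 to +103 mm, y -84 to +84 mm; sides 57 mm high, front 92 mm high above this floor. The cabinet covers what lies at x beyond (drawer joint) - 108 mm in this frame; floor nearer the front is uncovered
- dispenser: bystander: black plastic push dispenser of washers, round, 48 mm across, 74 mm tall, upright; origin at its underside
- wrench: bystander: chrome adjustable wrench lying flat, 180 mm long, 45 mm across the jaws, 11 mm thick, long axis x; origin at its underside
- bottle_stopper: bystander: red hard silicone bottle stopper, 32 mm across, 36 mm tall, standing on its narrow end; origin at its underside
- catch: bystander: white nylon cabinet catch, 44 x 16 x 18 mm; origin at its underside
- spare_pull: bystander: loose aluminium drawer pull lying flat on the bench, 128 mm long, 40 mm wide, 12 mm thick, belongs to nothing here; origin at its underside
- oil_tin: bystander: small grey tin, 52 mm across, 85 mm tall, standing on the bench beside the cabinet; origin at its underside
There are look-alikes about, which are no part of the job. What is shaped like the part that bears stop_center but purple is not meant.

How it is judged (in metres and radians):
On the way, in this order (a step that is already met when the one before it is completed fails the run):
1. the drawer is pulled open by more than 100 mm (value of joint drawer above 0.1 m), for 0.1 s.
2. the stop, still down in the track's groove, has been slid to the open end, clear of the lips (x of stop_center in the frame of track between 0.106 and 0.2 m and y of stop_center in the frame of track between -0.015 and 0.015 m and z of stop_center in the frame of track below 0.053 m), for 0.05 s.
3. the stop is lifted off the track (z of stop_center in the frame of track above 0.08 m), for 0.05 s.
4. the stop stands in the open drawer, let go (x of stop_center in the frame of drawer_floor between -0.11 and 0.11 m and y of stop_center in the frame of drawer_floor between -0.088 and 0.088 m and z of stop_center in the frame of drawer_floor between 0.03 and 0.043 m and angle between stop_center's own z axis and vertical below 0.2 rad and value of joint drawer above 0.05 m and contact force between the fingers and stop below 0.1 N), for 0.2 s.
At the end, for the whole second after the job is handed in: The drawer is shut to within 6 mm, and the stop stands still inside it on the drawer floor, tilted less than 0.2 rad, released (value of joint drawer below 0.006 m and x of stop_center in the frame of drawer_floor between -0.11 and 0.11 m and y of stop_center in the frame of drawer_floor between -0.088 and 0.088 m and z of stop_center in the frame of drawer_floor between 0.03 and 0.043 m and angle between stop_center's own z axis and vertical below 0.2 rad and linear speed of stop below 0.02 m/s and contact force between the arm and stop below 0.1 N); the robot touches nothing.
It fails at once if a bystander is shifted by more than 25 mm (distance of any of dispenser, wrench, bottle_stopper, catch, spare_pull, oil_tin from where it was at the start of the episode above 0.025 m).
It fails at once if the stop is dropped or flung (faster than 0.7 m/s while not held, as after a fall of 25 mm) (linear speed of stop above 0.7 m/s and contact force between the fingers and stop below 0.1 N).
It also fails if it takes over 72 s, if anything falls off the work surface, if the arm or the gripper's body presses on something with over 40 N, if the wrist force passes 120 N, or if a joint passes its speed limit or range.

ROBOT

A 7-joint arm with a two-finger parallel gripper is mounted at the origin on the work surface. World frame = base frame: x ahead of the robot, y to its left, z up, the work surface at z = 0. Lengths are in mm, angles in rad, forces in N, time in s.
With the tool pointing down it reaches from about 400 to 900 mm from the base axis. Payload 5.5 kg.
Tool frame: the origin (TCP) lies between the finger pads; the fingertips stand tips_ahead ahead of it and the grasp point (between the pads) lies 8 mm behind it (tips_ahead is the distance from the TCP to the fingertips, in mm); z points along the fingers, y is the direction in which the jaws open and shut (so a half turn about z gives the same grasp; the last joint's range is limited). The gripper opens to 92 mm and grips with 3 to 60 N. Pads are 19 mm wide; open, the fingers measure 130 mm over their backs; the gripper's body (75 mm by 190 mm) begins 47 mm behind the grasp point.
Start: joints at [1.417, 0.501, -0.427, 1.55, 0.221, 1.138, -0.21], TCP at [263.175, -594.339, 237.729] pointing down, gripper open.
Joint ranges: [-2.88, 2.88], [-0.31, 2.03], [-1.54, 1.56], [0.2, 2.42], [-1.41, 4.55], [0.19, 2.02], [-2.57, 2.57]. Speed limits (rad/s): [2.57, 2.57, 3.14, 3.14, 3.14, 3.14, 3.14].

INTERFACE

Orientations are given as a unit quaternion [w, x, y, z].
In Python, from bench import state, camera, job_done, tips_ahead gives the robot as it stands. The module is installed in compiled form; this text tells all that it offers.
- The arm moves only by the tool arm_command, never from a script. Its argument "deltas" is one flat list of numbers, 5 for each row, row after row: the shift along the tool's x, y, z in m, then the turn about the tool's z in rad, then the opening in per cent of the stroke, from 0 (shut) to 100 (fully open). A call has 1 to 12 rows; each row is the pose to reach, as a shift and turn from the pose measured when the call began, along the tool's axes at that moment; what a row does not reach only later rows make up. A row lasts 1/10 s, in which the tool goes at most 50 mm and 8.59 degrees, less where a joint would pass 70% of its speed; a pose out of reach is approached as far as the arm can. A call with a gripper value outside its range is refused whole. The fingers move at their own pace and stop on an object; "squeeze" is the grip in N (left out, the last holds). Time passes only in rows, so rows that repeat a pose let the fingers close. It gives the time, the measured TCP pose, the force and the opening at its end, in the units of the state.
- state(): the state, without advancing time (a new reading comes with each control period).
- camera(name): name is "scene" or "top" or "wrist"; returns a dict with "pixels" (384x512x3 uint8, red, green, blue), "fx", "fy", "cx", "cy" (pixels), "R" (3x3) and "t" (3): a world point X has camera coordinates R X + t. Camera axes: x right, y down, z forward; pixel columns grow to the right and rows downward; lengths in mm; the calibration is good to about 2 mm. A picture is of the moment at which its call begins. There is no depth.
- job_done(): hands the job in, once; it reports no verdict.
The state is a dict: "t": time; "joint_pos": joint angles; "dq": joint speeds; "joint_torque": joint torques, N m; "position": TCP position; "ee_rot": TCP orientation; "wrist_force": force on the tool from outside, world axes, zero at the start; "wrist_torque": the same for the moment, N m; "grip_width": opening from 0.0 (shut) to 1.0 (fully open).
Only numpy, scipy, OpenCV 4.12 (cv2) and the standard library are available. Lean on these libraries where they do the work, as an engineer would, in place of code of your own. Each camera call takes 0.05 s, during which the arm holds its last target. There are 200 camera calls.

## Working session

There is one attempt and no reset: what is moved stays moved. The work goes in short steps, Python scripts to look and compute and a tool call to move; the robot and the scene stay as the last step left them, time stands still between calls to the robot, and variables do not carry over. Pictures are saved under pics/ and viewed, about 8 in all and at most 12, crops included, and the job is handed in when it is done.

Besides the shell and the picture viewer there is one more tool, called as name(argument=value, ...) on one line, values as JSON. arm_command: Moves the arm, as the interface text tells. Its arguments: {"type":"object","properties":{"deltas":{"type":"array","items":{"type":"number"}},"squeeze":{"type":"number"}},"required":["deltas"]}

```bash
mkdir -p pics; cat > h.py <<'E'
import numpy as np, cv2
from bench import state, camera, job_done, tips_ahead
def snap(n,f):
    c=camera(n); cv2.imwrite(f'pics/{f}.png',c['pixels'][...,::-1]); np.savez(f'pics/{f}.npz',**c); return c
def load(f): return np.load(f'pics/{f}.npz')
def ray(c,u,v,z):
    R,t=c['R'],c['t']; o=-R.T@t; d=R.T@np.array([(u-c['cx'])/c['fx'],(v-c['cy'])/c['fy'],1]); return o+d*(z-o[2])/d[2]
def proj(c,X):
    p=c['R']@np.array(X,float)+c['t']; return np.array([c['fx']*p[0]/p[2]+c['cx'],c['fy']*p[1]/p[2]+c['cy']])
E
python3 - <<'E'
from h import *
s=state(); print(s, tips_ahead if not callable(tips_ahead) else tips_ahead())
for n in('scene','top'):
    c=snap(n,n+'0'); print(n,-c['R'].T@c['t'],c['fx'])
E
```

```text
{'t': 0.0, 'joint_pos': array([ 1.41717045,  0.50184633, -0.42679538,  1.55145152,  0.22084898,
        1.13832972, -0.21028848]), 'dq': array([-1.50776583e-03, -7.62909002e-04,  9.59068689e-05,  4.22069711e-04,
        4.27725935e-04, -5.47824250e-05,  1.32879005e-04]), 'joint_torque': array([ 3.32945374e-04, -5.66581535e+01, -5.81595764e+00, -2.79109114e+01,
       -6.85845315e-02,  3.08680767e-02,  1.99751994e-04]), 'position': array([ 262.82551105, -593.74006818,  236.67905839]), 'ee_rot': array([-9.63773966e-04,  9.78350641e-01,  2.06951820e-01, -1.94738074e-04]), 'wrist_force': array([ 0.30496106, -0.35162722,  0.02557022]), 'wrist_torque': array([-0.03430739,  0.0407347 ,  0.0226298 ]), 'grip_width': 0.9995553112642257} 11.0
scene [1049.03216949  603.0443405   891.74272183] 467.8430739926806
top [ 386.29066323   53.98613497 1093.51352459] 358.2277050230889
```

View pics/scene0.png

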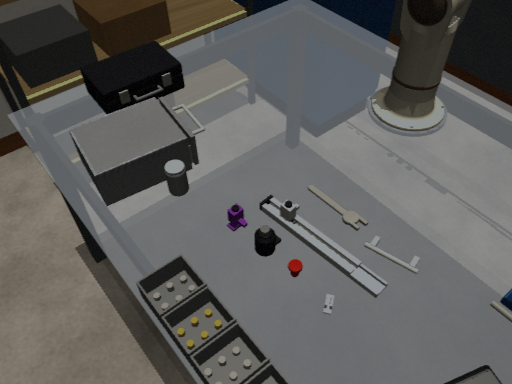

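View pics/top0.png

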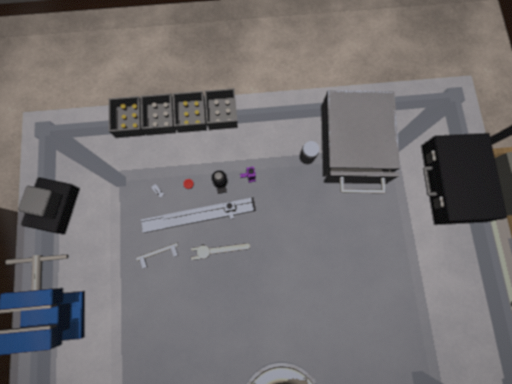

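Top view: cabinet at about (360,130) with its bar pull at (363,188), and track from the black cap (252,205) to the open end (143,225). Candidates for the stop are the grey head with black knob on the track (230,208), the purple copy (249,175), which is excluded, and the black dispenser (220,179). Pull candidates: the bar on the drawer front (363,188), the loose spare pull (158,255) and the case handle (428,180). I choose the grey stop on the track and the bar on the grey cabinet.

```bash
python3 - <<'E'
from h import *
c=load('top0'); 
for n,u,v,z in [('base',0,0,0)]: print(n,proj(c,[0,0,0]))
P=dict(cap=(252,205,22),open=(143,225,14),knob=(230,207,69),pullL=(343,186,80),pullR=(384,186,80),cabFL=(325,176,110),cabFR=(396,176,110),cabBL=(329,93,110),cabBR=(392,93,110),disp=(219,177,60),purple=(249,175,50),tin=(311,149,85),stopper=(188,184,30),wr1=(195,253,10),wr2=(249,246,10))
for k,(u,v,z) in P.items(): print(k,ray(c,u,v,z).round())
im=cv2.imread('pics/top0.png')
a=cv2.resize(im[150:250,130:270],None,fx=4,fy=4,interpolation=cv2.INTER_CUBIC);b=cv2.resize(im[85:200,300:410],None,fx=3.48,fy=3.48,interpolation=cv2.INTER_CUBIC)[:400]
o=np.hstack([a,b[:, :240]]) if 0 else a
cv2.imwrite('pics/crop1.png',a)
c=load('scene0')
for k,(u,v,z) in dict(knob=(289,204,69),pullnear=(203,130,80),pullfar=(180,107,80)).items(): print(k,ray(c,u,v,z).round())
E
```

```text
base [281.1856387  409.56252298]
cap [572.  29.  22.]
open [542. 361.  14.]
knob [563.  94.  69.]
pullL [ 594. -239.   80.]
pullR [ 583. -358.   80.]
cabFL [ 621. -183.  110.]
cabFR [ 603. -384.  110.]
cabBL [ 875. -230.  110.]
cabBR [ 858. -418.  110.]
disp [658. 120.  60.]
purple [659.  30.  50.]
tin [ 713. -159.   85.]
stopper [652. 217.  30.]
wr1 [445. 211.  10.]
wr2 [451.  49.  10.]
knob [567. 101.  69.]
pullnear [ 580. -228.   80.]
pullfar [ 574. -349.   80.]
```

View pics/crop1.png

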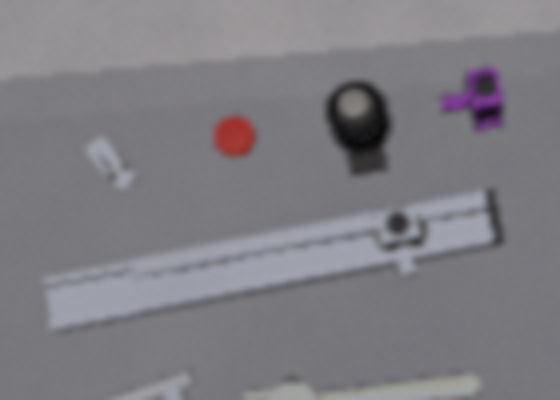

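The crop confirms the stop: grey head, black knob, finger pointing to world -x (track +y). The purple copy stands off the track. Next I go above the pull to look closer.

arm_command(deltas=[0.04,-0.015,0,-0.1,90,0.08,-0.03,0,-0.2,80,0.12,-0.045,0,-0.31,70,0.16,-0.06,0,-0.42,60,0.2,-0.075,0,-0.53,50,0.24,-0.09,0,-0.64,40,0.28,-0.105,0,-0.75,30,0.32,-0.12,0,-0.85,30,0.36,-0.135,0,-0.95,30,0.391,-0.149,0,-1.05,30,0.391,-0.149,0,-1.05,30,0.391,-0.149,0,-1.05,30])

```text
t: 1.3
position: [560.3, -298.2, 236.5]
ee_rot: [-0.001, 0.742, 0.67, 0.0]
wrist_force: [0.0, -0.8, -0.1]
grip_width: 0.302
```

```bash
python3 - <<'E'
from h import *
s=state(); print(s['t'],s['position'],s['ee_rot'],s['joint_pos'])
c=snap('wrist','w1'); print(-c['R'].T@c['t'],c['R'],c['fx'])
for n,X in dict(pullL=(589,-235,80),pullR=(579,-354,80),FL=(621,-183,110),FR=(603,-384,110)).items(): print(n,proj(c,X))
E
```

```text
1.3 [ 560.30719183 -298.17363695  236.52191529] [-1.31394626e-03  7.42295083e-01  6.70071817e-01  2.07915826e-04] [ 0.96730193  0.54447464 -0.73552705  1.58316986  0.38573235  1.16691302
  0.04737886]
[ 566.79170159 -231.02181873  383.46899989] [[ 0.99476166 -0.10218727 -0.0026448 ]
 [-0.09825847 -0.96301013  0.25091186]
 [-0.02818697 -0.24933762 -0.96800632]] 342.39916934173056
pullL [286.92239246 100.97748734]
pullR [286.75307532 231.10735509]
FL [327.59095782  23.8874117 ]
FR [319.20856663 272.94104916]
```

View pics/w1.png

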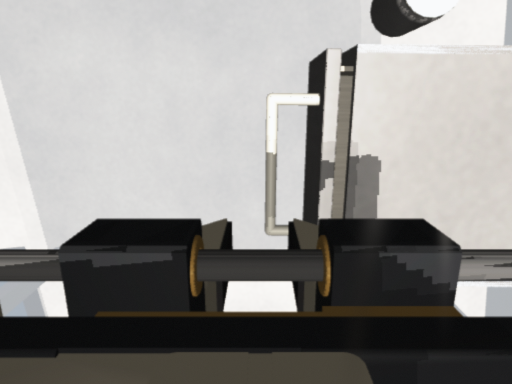

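The wrist view shows the bar at column about 271, rows 95 to 235. The drawer front is at columns 310-340 and the cabinet edge at about 350, so the drawer is slightly open.

```bash
python3 - <<'E'
from h import *
c=load('w1')
for p in [(271.5,99,80),(270.5,231,80),(340,52,105),(331,220,105),(357,52,110),(346,220,110),(505,46,110)]: print(p,ray(c,*p).round(1))
E
```

```text
(271.5, 99, 80) [ 576. -232.   80.]
(270.5, 231, 80) [ 563.7 -352.3   80. ]
(340, 52, 105) [ 630.3 -202.8  105. ]
(331, 220, 105) [ 616.7 -337.5  105. ]
(357, 52, 110) [ 641.8 -204.6  110. ]
(346, 220, 110) [ 628.4 -336.9  110. ]
(505, 46, 110) [ 751.4 -211.7  110. ]
```

arm_command(deltas=[0.007,0.009,0.03,0,30,0.007,0.009,0.07,0,30,0.007,0.009,0.11,0,30,0.007,0.009,0.14,0,30,0.007,0.009,0.1625,0,30,0.007,0.009,0.1625,0,30,0.007,0.009,0.1625,0,0,0.007,0.009,0.1625,0,0,0.007,0.009,0.1625,0,0], squeeze=30)

```text
t: 2.25
position: [569.9, -294.6, 75.8]
ee_rot: [0.0, 0.743, 0.669, 0.0]
wrist_force: [-0.1, -0.6, 1.0]
grip_width: 0.095
```

arm_command(deltas=[0,-0.01,0,0,0,0,-0.025,0,0,0,0,-0.04,0,0,0,0,-0.055,0,0,0,0,-0.07,0,0,0,0,-0.085,0,0,0,0,-0.1,0,0,0,0,-0.115,0,0,0,0,-0.13,0,0,0,0,-0.14,0,0,0,0,-0.14,0,0,0,0,-0.14,0,0,0])

```text
t: 3.45
position: [429.9, -279.1, 75.8]
ee_rot: [-0.0, 0.743, 0.669, -0.0]
wrist_force: [-1.8, 4.1, -2.1]
grip_width: 0.098
```

arm_command(deltas=[0,0,0,0,25,0,0,0,0,30,0,0,0,0,30,0,0,-0.03,0,30,0,0,-0.07,0,30,0,0,-0.11,0,30,0,0,-0.15,0,30,0,0,-0.165,0,30])

```text
t: 4.25
position: [432.6, -280.3, 245.2]
ee_rot: [0.003, 0.743, 0.669, 0.0]
wrist_force: [1.0, 0.4, -0.1]
grip_width: 0.3
```

arm_command(deltas=[0.04,0.01,0,0.12,40,0.08,0.02,0,0.25,50,0.12,0.03,0,0.38,60,0.16,0.04,0,0.51,70,0.2,0.05,0,0.64,70,0.24,0.06,0,0.77,70,0.28,0.07,0,0.9,70,0.32,0.08,0,1.03,70,0.36,0.09,0,1.16,70,0.385,0.096,0,1.28,70,0.385,0.096,0,1.38,70,0.385,0.096,0,1.38,70])

```text
t: 5.45
position: [568.6, 93.7, 243.7]
ee_rot: [0.002, 0.999, 0.043, 0.002]
wrist_force: [0.4, -0.4, 0.1]
grip_width: 0.699
```

```bash
python3 - <<'E'
from h import *
s=state(); print(s['t'],s['position'],s['ee_rot'],s['joint_pos'])
a=snap('top','top1')['pixels']; b=snap('wrist','w2')['pixels']
a=cv2.resize(a[80:280,120:420],(512,341))
cv2.imwrite('pics/v2.png',np.vstack([b[:300],a])[...,::-1][:641][:,:512])
E
python3 -c "
import cv2;i=cv2.imread('pics/v2.png');cv2.imwrite('pics/v2.png',i[:600]);print(i.shape)"
```

```text
5.45 [568.58513822  93.71740072 243.68201253] [0.00230543 0.99904865 0.04349935 0.00206974] [ 0.31426781  0.40423192 -0.67434956  1.73190405  0.28528371  1.10123385
 -1.93453032]
(641, 512, 3)
```

View pics/v2.png

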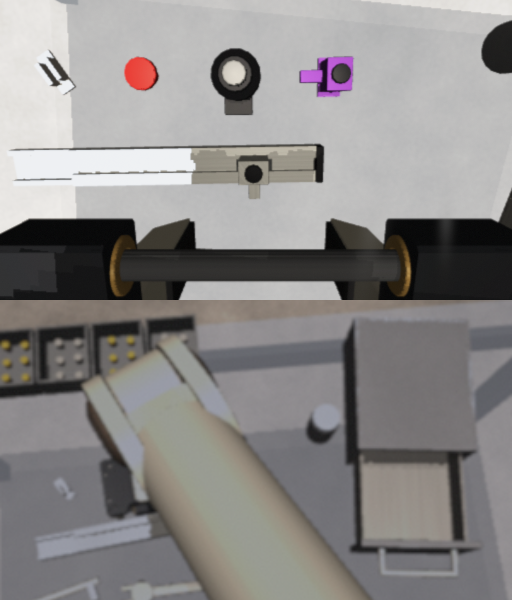

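The upper view shows the knob at (253,174), the head at columns 237-270, the cap at 316-323 and the open end at about 11. The lower view shows the drawer well open.

```bash
python3 - <<'E'
from h import *
c=load('w2')
k=ray(c,253.5,174,69); print('knob',k)
for p in [(238,162,62),(270,161,62),(11,151,14),(14,181,14),(192,149,20),(192,184,20),(316,146,20),(316,182,20),(323,145,24),(323,181,24),(238,113,10),(254,113,10)]: print(p,ray(c,*p).round(1))
c=load('top1')
for p in [(330,262),(395,262)]: pass
# drawer in the crop scaled 512/300 -> pixels
f=lambda u,v:(u*300/512+120,(v-300)*200/341+80)
for n,u,v,z in [('pullL',383,572,80),('pullR',456,572,80),('cabL',360,450,110),('cabR',473,450,110),('frontL',362,545,105),('frontR',465,545,105)]: print(n,ray(c,*f(u,v),z).round(1))
E
```

```text
knob [565.13576286  97.43593578  69.        ]
(238, 162, 62) [574.2 113.4  62. ]
(270, 161, 62) [577.9  82.5  62. ]
(11, 151, 14) [556.  365.1  14. ]
(14, 181, 14) [521.9 364.9  14. ]
(192, 149, 20) [576.4 165.9  20. ]
(192, 184, 20) [537.3 164.4  20. ]
(316, 146, 20) [591.4  32.1  20. ]
(316, 182, 20) [551.5  27.   20. ]
(323, 145, 24) [593.6  25.5  24. ]
(323, 181, 24) [554.2  20.2  24. ]
(238, 113, 10) [618.5 119.5  10. ]
(254, 113, 10) [620.  102.2  10. ]
pullL [ 440.4 -220.    80. ]
pullR [ 429.5 -340.2   80. ]
cabL [ 643.1 -203.2  110. ]
cabR [ 626.4 -392.   110. ]
frontL [ 485.3 -185.6  105. ]
frontR [ 470.3 -352.6  105. ]
```

arm_command(deltas=[-0.003,-0.004,0.03,-0.016,70,-0.003,-0.004,0.07,-0.016,70,-0.003,-0.004,0.11,-0.016,70,-0.003,-0.004,0.15,-0.016,70,-0.003,-0.004,0.185,-0.016,70,-0.003,-0.004,0.2035,-0.016,70,-0.003,-0.004,0.2035,-0.016,70,-0.003,-0.004,0.2035,-0.016,45,-0.003,-0.004,0.2035,-0.016,20,-0.003,-0.004,0.2035,-0.016,20,-0.003,-0.004,0.2035,-0.016,20,-0.003,-0.004,0.2035,-0.016,20], squeeze=20)

```text
t: 6.75
position: [566.7, 95.0, 41.2]
ee_rot: [0.002, 0.999, 0.052, 0.003]
wrist_force: [0.1, 0.0, 5.0]
grip_width: 0.329
```

arm_command(deltas=[0,-0.008,0,0,20,0,-0.022,0,0,20,0,-0.037,0,0,20,0,-0.052,0,0,20,0,-0.067,0,0,20,0,-0.082,0,0,20,0,-0.097,0,0,20,0,-0.108,0,0,20,0,-0.11,0,0,20])

```text
t: 7.65
position: [554.9, 207.7, 41.2]
ee_rot: [0.002, 0.999, 0.054, 0.003]
wrist_force: [-0.1, -1.6, 8.0]
grip_width: 0.326
```

arm_command(deltas=[0,-0.008,0,0,20,0,-0.022,0,0,20,0,-0.037,0,0,20,0,-0.052,0,0,20,0,-0.067,0,0,20,0,-0.082,0,0,20,0,-0.097,0,0,20,0,-0.112,0,0,20,0,-0.12,0,0,20,0,-0.12,0,0,20,0,-0.12,0,0,20])

```text
t: 8.75
position: [541.4, 329.9, 41.2]
ee_rot: [-0.0, 0.999, 0.054, 0.004]
wrist_force: [-0.8, 2.7, 4.9]
grip_width: 0.327
```

```bash
python3 - <<'E'
from h import *
c=snap('wrist','w3')
E
```

```text
(no output)
```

View pics/w3.png

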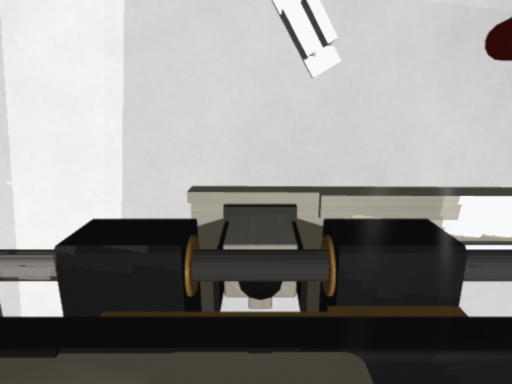

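The stop sits between the pads (about column 261). The open end is at column 190 and the lip cut at column 320.

```bash
python3 - <<'E'
from h import *
c=load('w3')
for p in [(189,194,14),(321,190,20),(320,196,14),(223,250,62),(297,250,62)]: print(p,ray(c,*p).round(1))
E
```

```text
(189, 194, 14) [555.3 369.3  14. ]
(321, 190, 20) [566.4 301.6  20. ]
(320, 196, 14) [561.7 300.3  14. ]
(223, 250, 62) [547.7 345.7  62. ]
(297, 250, 62) [550.9 316.3  62. ]
```

arm_command(deltas=[0,0,-0.005,0,20,0,0,-0.015,0,20,0,0,-0.03,0,20,0,0,-0.05,0,20,0,0,-0.075,0,20,0,0,-0.1,0,20,0,0,-0.125,0,20,0,0,-0.15,0,20,0,0,-0.16,0,20,0,0,-0.16,0,20], squeeze=25)

```text
t: 9.8
position: [541.2, 329.8, 203.4]
ee_rot: [-0.001, 0.999, 0.054, 0.005]
wrist_force: [1.1, -0.0, -1.4]
grip_width: 0.323
```

arm_command(deltas=[-0.001,0.012,0,0,20,-0.003,0.04,0,0.01,20,-0.007,0.077,0,0.02,20,-0.011,0.115,0,0.04,20,-0.015,0.153,0,0.06,20,-0.018,0.19,0,0.08,20,-0.022,0.228,0,0.1,20,-0.025,0.265,0,0.12,20,-0.029,0.302,0,0.14,20,-0.032,0.338,0,0.16,20,-0.035,0.37,0,0.18,20,-0.037,0.39,0,0.211,20])

```text
t: 11.0
position: [544.7, -66.3, 201.1]
ee_rot: [-0.001, 0.999, -0.054, 0.003]
wrist_force: [-0.7, -0.3, -2.4]
grip_width: 0.321
```

arm_command(deltas=[0.002,0.015,0,0,20,0.006,0.045,0,0,20,0.01,0.08,0,0,20,0.014,0.115,0,0,20,0.019,0.15,0,0,20,0.024,0.185,0,0,20,0.027,0.21,0,0,20,0.029,0.224,0,0,20,0.029,0.224,0,0,20,0.029,0.224,0,0,20])

```text
t: 12.0
position: [549.4, -290.0, 200.5]
ee_rot: [-0.002, 0.999, -0.053, 0.003]
wrist_force: [-0.3, 0.2, -1.0]
grip_width: 0.323
```

```bash
python3 - <<'E'
from h import *
print(state()['position'])
a=snap('scene','s4')['pixels']; b=snap('wrist','w4')['pixels']
cv2.imwrite('pics/v4.png',np.vstack([b[:330],cv2.resize(a[70:220,50:260],(378,270))if 0 else np.pad(cv2.resize(a[70:220,50:260],(378,270)),((0,0),(0,134),(0,0)))])[...,::-1])
E
```

```text
[ 549.428446   -289.9876742   200.49680628]
```

View pics/v4.png

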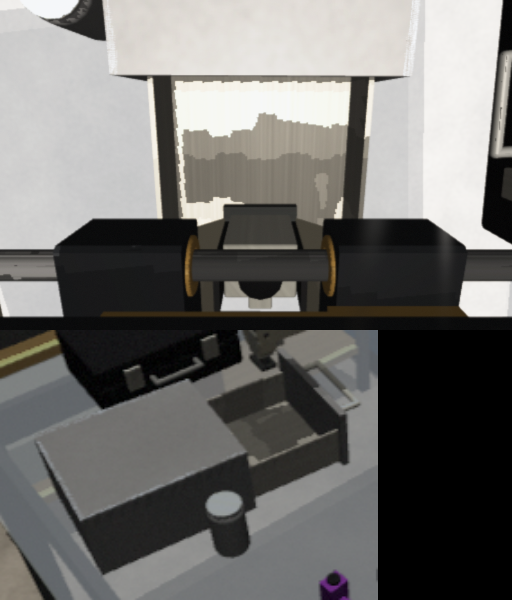

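Top half: the stop hangs centred over the uncovered drawer floor (floor at columns 175-365, head at about 261). The cabinet edge at row 75 is well clear.

arm_command(deltas=[0,0,0.02,0,20,0,0,0.05,0,20,0,0,0.08,0,20,0,0,0.105,0,20,0,0,0.125,0,20,0,0,0.138,0,20,0,0,0.145,0,20,0,0,0.148,0,20,0,0,0.148,0,20])

```text
t: 13.0
position: [551.3, -288.8, 53.4]
ee_rot: [-0.001, 0.999, -0.052, 0.004]
wrist_force: [-0.0, 0.7, -1.1]
grip_width: 0.328
```

arm_command(deltas=[0,0,0.002,0,20,0,0,0.003,0,20,0,0,0.004,0,20,0,0,0.005,0,20,0,0,0.0055,0,20,0,0,0.0055,0,20])

```text
t: 13.6
position: [551.4, -288.9, 48.2]
ee_rot: [-0.001, 0.999, -0.052, 0.004]
wrist_force: [-1.4, 0.4, 2.0]
grip_width: 0.327
```

Contact (Fz from -1.1 to +2.0): let go gently.

arm_command(deltas=[0,0,0,0,36,0,0,0,0,42,0,0,0,0,50,0,0,0,0,58,0,0,0,0,58,0,0,-0.01,0,58,0,0,-0.03,0,58,0,0,-0.06,0,58,0,0,-0.1,0,58,0,0,-0.14,0,58,0,0,-0.15,0,58,0,0,-0.15,0,58])

```text
t: 14.8
position: [551.8, -289.9, 201.4]
ee_rot: [0.0, 0.999, -0.052, 0.006]
wrist_force: [0.4, -0.1, -0.1]
grip_width: 0.58
```

```bash
python3 - <<'E'
from h import *
print(state()['position'])
a=snap('scene','s5')['pixels']; b=snap('wrist','w5')['pixels']
cv2.imwrite('pics/v5.png',np.vstack([b[:330],np.pad(cv2.resize(a[70:220,50:260],(378,270)),((0,0),(0,134),(0,0)))])[...,::-1])
E
```

```text
[ 551.79852513 -289.87937063  201.39514631]
```

View pics/v5.png

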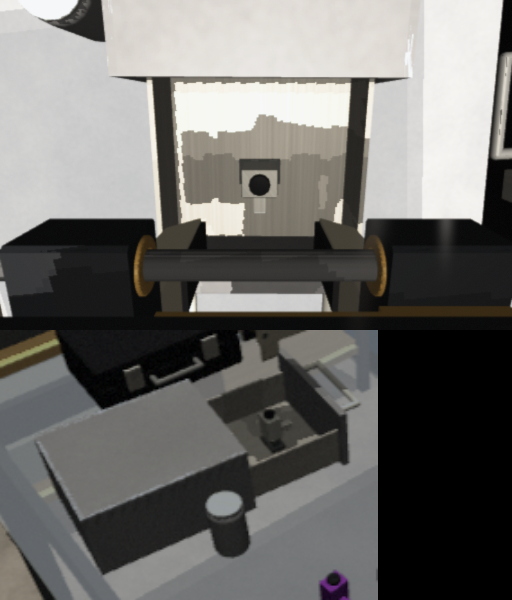

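Wrist view: the stop stands upright on the drawer floor, knob at (260,185), finger towards the front. Next I move to before the bar with the gripper shut, to push.

arm_command(deltas=[-0.03,0,0,0,40,-0.07,0,0,0,20,-0.11,0,0,0,0,-0.145,0,0,0,0,-0.163,0,0,0,0,-0.163,0,0.02,0,0,-0.163,0,0.05,0,0,-0.163,0,0.085,0,0,-0.163,0,0.11,0,0,-0.163,0,0.125,0,0,-0.163,0,0.125,0,0], squeeze=20)

```text
t: 16.0
position: [385.2, -269.5, 68.1]
ee_rot: [-0.004, 0.999, -0.052, -0.0]
wrist_force: [0.4, 0.0, 0.6]
grip_width: 0.006
```

arm_command(deltas=[0.005,0,0,0,0,0.012,0,0,0,0,0.02,0,0,0,0,0.028,0,0,0,0,0.038,0,0,0,0,0.05,0,0,0,0,0.063,0,0,0,0,0.076,0,0,0,0,0.089,0,0,0,0,0.1,0,0,0,0,0.105,0,0,0,0,0.106,0,0,0,0])

```text
t: 17.2
position: [492.1, -280.2, 68.0]
ee_rot: [-0.004, 0.999, -0.052, 0.001]
wrist_force: [-0.2, -0.7, -1.9]
grip_width: 0.003
```

arm_command(deltas=[0.004,0,0,0,0,0.012,0,0,0,0,0.021,0,0,0,0,0.031,0,0,0,0,0.041,0,0,0,0,0.05,0,0,0,0,0.056,0,0,0,0,0.06,0,0,0,0,0.06,0,0,0,0])

```text
t: 18.1
position: [553.2, -286.1, 68.3]
ee_rot: [-0.004, 0.999, -0.052, 0.002]
wrist_force: [0.2, -0.1, 0.1]
grip_width: 0.006
```

```bash
python3 - <<'E'
from h import *
a=snap('scene','s6')['pixels']; b=snap('wrist','w6')['pixels']
cv2.imwrite('pics/v6.png',np.vstack([b[:330],np.pad(cv2.resize(a[70:220,50:260],(378,270)),((0,0),(0,134),(0,0)))])[...,::-1])
E
```

```text
(no output)
```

View pics/v6.png

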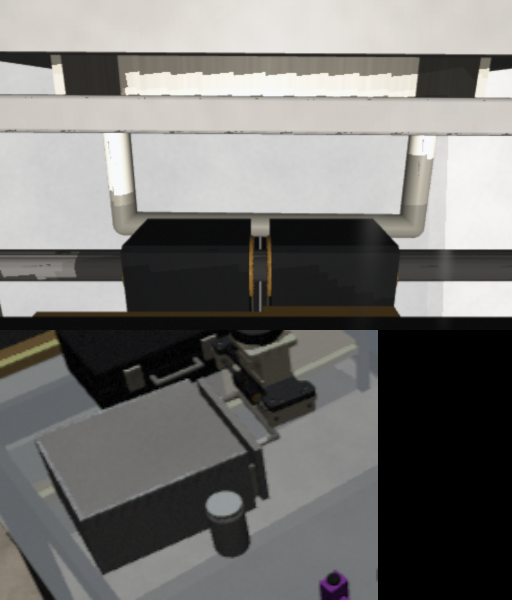

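The wrist view shows the drawer front edge at rows 97-132 and the cabinet edge at row 55, so it is still a couple of centimetres open. I push on in small steps, watching the force.

arm_command(deltas=[0.004,0,0,0,0,0.009,0,0,0,0,0.013,0,0,0,0,0.016,0,0,0,0,0.018,0,0,0,0])

```text
t: 18.7
position: [565.5, -287.6, 67.8]
ee_rot: [-0.004, 0.999, -0.052, -0.004]
wrist_force: [-19.4, 2.9, 12.4]
grip_width: 0.003
```

```bash
python3 - <<'E'
from h import *
c=load('w6'); print(ray(c,260,55,110),ray(c,260,97,105))
E
```

```text
[ 631.31225245 -294.42664508  110.        ] [ 619.6725823  -293.18936973  105.        ]
```

19 N after 12.3 mm matches the 11.7 mm gap measured, so the drawer is home. Back off and check.

arm_command(deltas=[-0.005,0,0,0,0,-0.02,0,0,0,0,-0.04,0,0,0,0,-0.06,0,-0.03,0,0,-0.08,0,-0.07,0,0,-0.08,0,-0.11,0,0,-0.08,0,-0.15,0,0,-0.08,0,-0.15,0,0,-0.08,0,-0.15,0,0])

```text
t: 19.6
position: [488.6, -281.1, 220.2]
ee_rot: [-0.003, 0.999, -0.052, -0.002]
wrist_force: [-0.2, -0.7, -0.1]
grip_width: 0.005
```

```bash
python3 - <<'E'
from h import *
s=state(); print(s['position'],s['wrist_force'])
a=snap('scene','s7')['pixels']; b=snap('wrist','w7')['pixels']
cv2.imwrite('pics/v7.png',np.vstack([b[:215],a])[...,::-1])
E
```

```text
[ 488.63806468 -281.05810114  220.17653691] [-0.16753641 -0.66353538 -0.09217587]
```

View pics/v7.png

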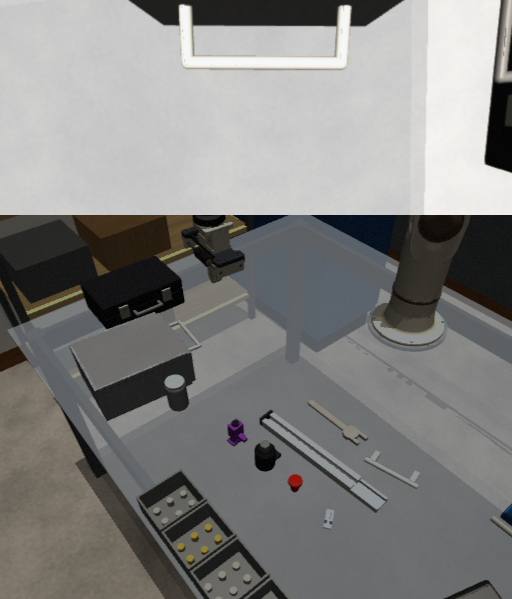

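The drawer looks flush, the track is empty and the bystanders are at their first pixels. A numeric check of the bar, then hand in.

```bash
python3 - <<'E'
from h import *
c=load('w7'); print('bar',ray(c,264,62,80).round(1), 'expected shut x about', 631.3-52)
b=ray(c,264,62,80)
if b[0]>573: job_done(); print('handed in')
E
```

```text
bar [ 580.1 -292.6   80. ] expected shut x about 579.3
the job is handed in; nothing more can be done
handed in
```

The job is done and handed in after about 20 s of robot time; the interface gives no verdict. I pulled the drawer open by its bar to about 150 mm, then slid the grey stop along the track to about x = +123 mm. There I lifted it off and set it upright on the drawer floor, letting go only once the wrist force showed contact. Last, I pushed the drawer shut with the closed gripper.

**Drawer shut:** the push met the end stop at 19 N after 12.3 mm, against a measured gap of 11.7 mm. The bar then measured x = 580.1 mm, with about 579.3 mm expected when shut. That is within the 2 mm calibration.

**Bystanders and robot:** in the last picture the bystanders were where they started, by eye. The gripper was clear of everything.

**Not checked:** I last saw the stop standing upright just before the drawer was closed. With the drawer shut it cannot be seen, so its final stance is inferred from the gentle push. No check failed or disagreed.

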